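Hold a bag clip open around the recipe card

ROBOT

A 7-joint arm with a two-finger parallel gripper is mounted at the origin on the work surface. World frame = base frame: x ahead of the robot, y to its left, z up, the work surface at z = 0. Lengths are in m, angles in degrees, forces in N, time in s.
With the tool pointing down it reaches from about 0.425 to 0.875 m from the base axis. Payload 4.7 kg.
Tool frame: the origin (TCP) lies at the very end of the fingers, on their centre line; the grasp point (between the pads) lies 19 mm behind it (env.grasp_offset is the distance from the TCP to the grasp point, in m); z points along the fingers, y is the line along which they close (so a half turn about z gives the same grasp; the last joint's range is limited). The gripper opens to 87 mm and grips with 3 to 60 N. Pads are 19 mm wide; open, the fingers measure 117 mm over their backs; the gripper's body (75 mm by 190 mm) begins 51 mm behind the grasp point.
Start: joints at [-68.234, 18.392, -4.016, 83.108, 1.295, 78.541, -3.26], TCP at [0.233, 0.607, 0.223] pointing down, gripper open.
Joint ranges: [-163.93, 163.93], [-17.29, 119.83], [-79.2, 71.16], [3.27, 140.29], [-89.18, 269.18], [5.43, 117.66], [-154.24, 154.24]. Speed limits (degrees/s): [147.25, 147.25, 180, 180, 180, 180, 180].

INTERFACE

Orientations are given as [roll, pitch, yaw] about the fixed x, y, z axes, in that order (R = Rz(yaw) Ry(pitch) Rx(roll)).
In Python, from cell import env gives the robot as it stands. The module is installed in compiled form; this text tells all that it offers.
- The arm moves only by the tool drive_tool, never from a script. Its argument "moves" is one flat list of numbers, 5 for each row, row after row: the shift along the tool's x, y, z in units of 40 mm (1.0 is 40 mm), then the turn about the tool's z in units of 10 degrees (1.0 is 10 degrees), then the finger opening in mm, from 0 to 87. A call has 1 to 5 rows; each row is the pose to reach, as a shift and turn from the pose commanded when the call began, along the tool's axes at that moment; what a row does not reach only later rows make up. A row lasts 1/8 s, in which the tool goes at most 62.5 mm and 10.7 degrees, less where a joint would pass 70% of its speed; a pose out of reach is approached as far as the arm can. A call with a gripper value outside its range is refused whole. The fingers move at their own pace and stop on an object; "squeeze" is the grip in N (left out, the last holds). Time passes only in rows, so rows that repeat a pose let the fingers close. It gives the time, the measured TCP pose, the force, the opening and the grip force at its end, in the units of the state.
- env.get_obs(): the state, without advancing time (a new reading comes with each control period).
- env.read_camera(name): name is "scene" or "top" or "wrist"; returns (picture, depth): 384x512x3 uint8, red, green, blue; 384x512 float32, m along the optical axis (not along the pixel's ray), 0 where there is no reading.
- env.camera_model(name): a dict with "K" (3x3 intrinsics, pixels), "k1" (the pictures are not rectified: a ray, as slopes to the right and down, at radius r is drawn at 1 + k1 r^2 times it, then the intrinsics apply), "rvec" (rotation vector, rad) and "tvec" (3), from world to camera coordinates, as OpenCV has them; the wrist camera has in their place "tool_from_camera" (4x4, takes a point from camera to tool coordinates, whose origin is the TCP and whose axes are the flange's). Camera axes: x right, y down, z forward; pixel columns grow to the right and rows downward; lengths in m; the calibration is good to about 2 mm. A picture is of the moment at which its call begins: read the wrist's pose just before it. camera_model takes no time and is no camera call.
- env.sign_off(): hands the job in; it is judged then, once.
The state is a dict: "time_s": time; "qpos": joint angles; "joint_velocities": joint speeds; "effort": joint torques, N m; "tool_pos": TCP position; "tool_rot": TCP orientation; "force": force on the tool from outside, world axes, zero at the start; "wrist_torque": the same for the moment, N m; "grip_width": finger opening in m; "grasp_force": force on a finger pad.
Only numpy, scipy, OpenCV 4.12 (cv2) and the standard library are available. Lean on these libraries where they do the work, as an engineer would, in place of code of your own. Each camera call takes 0.05 s, during which the arm holds its last target. There are 200 camera calls.

TASK

Pick up the wooden spring clip by squeezing its two handles so that its jaws gape, lift it clear of the counter while still away from the card, and bring it level-on to the free upright edge of the recipe card, about halfway up, so that one open jaw is on each side of the card, reaching at least 15 mm past the edge without touching the card and with the tips at least 16 mm apart, leaving room to slip a second card in. Finish while still holding the clip like that, motionless in the fingers: do not let it go or let it snap shut. Do not push the card stand, mug, jar or spoon out of place.

Things in the scene. Friction and masses are not known exactly. Their poses are not given: they have to be found in the camera images.
- clip: Jumbo wooden peg-style bag clip, coil spring, 104 mm long, 24 mm thick, about 55 g, lying on its side. Two arms, at +y and -y, do not cross and pivot on an upright hinge (z) at this origin, which is on the underside, 12 mm below mid thickness. Shut, the jaws point along +x, tips 50 mm ahead of the origin, and the handles spread towards -x. The frame is that of the +y arm and turns with it.
- handle_a (a point): axis of the rounded end (4 mm radius, upright) of the clip's +y handle, at mid thickness: 45 mm behind the hinge and 23 mm to the side. Shut, the handles are 54 mm over both ends, which always stand out furthest. Squeezed from both sides, the arms turn equally and the hinge stays midway between the fingers.
- handle_b (a point): the same for the -y handle. 32 to 33 mm over both ends gives about 24 mm between the jaw tips, the ends then lying 49 mm behind the hinge; 25 mm over the ends is the stop. Squeezing takes about 2.5 N to start and 7 N at the stop; released, the clip snaps shut.
- clip_arm (a joint): opening angle between the clip's two arms, rad: 0 shut, 0.6 fully open (stop); sprung towards shut. The gap between the tips is about 2 mm + 50 mm x angle.
- jaw_a (a point): inner face of the tip of the clip's +y jaw, at mid thickness
- jaw_b (a point): inner face of the tip of the clip's other (-y) jaw, at mid thickness
- stand: Loose card stand, 0.9 kg. Oak foot 110 (x) by 80 (y) by 22 mm high, origin at the centre of its underside; post 22 by 27 mm, 162 mm high, at x +42 mm. A stiff white card 3 mm thick stands upright in the x-z plane (y = 0) from the post to x -70 mm and up to 152 mm above the counter; its free upright edge at x -70 mm overhangs the foot by 15 mm, facing -x, roughly towards the robot.
- card_edge (a point): the middle of the card's free upright edge, 90 mm above the counter; same axes as the stand: +x points into the card from the edge, y is across its thickness, z is up
- mug: white mug, 76 mm across, 90 mm high, origin at the centre of its underside; leave alone
- jar: spice jar, 48 mm across, 85 mm high, origin at the centre of its underside; leave alone
- spoon: spoon with a dark wooden handle and a steel bowl, 190 mm long, lying along its x axis; leave alone
Things that resemble listed ones, but are neither listed nor needed, are in the scene too. Of the things that look like the stand, take the one that is farthest from the robot's base at the start. Of the things that look like the clip, the largest one is meant.

How it is judged:
By the outcome, as a careful person would: the job done as asked, in the order asked, and still so for the second after the job is handed in, while the arm keeps its last pose, push and grip.
It also fails if it takes over 38 s, if anything falls off the work surface, if the arm or the gripper's body presses on something with over 40 N, if the wrist force passes 120 N, or if a joint passes its speed limit or range.

## Working session

There is one attempt and no reset: what is moved stays moved. The work goes in short steps, Python scripts to look and compute and a tool call to move; the robot and the scene stay as the last step left them, time stands still between calls to the robot, and variables do not carry over. Pictures are saved under pics/ and viewed, at most 13 in all, crops included, and the job is handed in when it is done.

Besides the shell and the picture viewer there is one more tool, called after "Request:" in YAML: its name, and indented under it one key for each argument. drive_tool: Moves the arm, as the interface text tells. Its arguments: {"type":"object","properties":{"moves":{"type":"array","items":{"type":"number"}},"squeeze":{"type":"number"}},"required":["moves"]}

```bash
mkdir -p pics
cat > h.py <<'E'
import numpy as np, cv2
from cell import env
from scipy.spatial.transform import Rotation as R
def cam(name):
    m=env.camera_model(name); K=np.array(m["K"]); k1=m["k1"]
    if name=="wrist":
        o=env.get_obs(); T=np.eye(4); T[:3,:3]=rot(o["tool_rot"]); T[:3,3]=o["tool_pos"]
        T=T@np.array(m["tool_from_camera"])
    else:
        Rm=cv2.Rodrigues(np.array(m["rvec"],float))[0]; T=np.eye(4); T[:3,:3]=Rm.T; T[:3,3]=-Rm.T@np.array(m["tvec"],float).ravel()
    return K,k1,T
def rot(r): return R.from_euler('xyz',r,degrees=True).as_matrix()
def ray(c,px):
    K,k1,T=c; px=np.atleast_2d(np.array(px,float))
    d=np.array([k1,0,0,0,0],float)
    s=cv2.undistortPoints(px[:,None],K,d)[:,0]
    v=np.c_[s,np.ones(len(s))]
    return T[:3,3],v@T[:3,:3].T
def onz(c,px,z):
    o,v=ray(c,px); return o+v*((z-o[2])/v[:,2])[:,None]
def depthpt(c,px,dep):
    o,v=ray(c,px); return o+v*np.array(dep)[:,None]
def proj(c,P):
    K,k1,T=c; P=np.atleast_2d(P); q=(P-T[:3,3])@T[:3,:3]; s=q[:,:2]/q[:,2:]
    s=s*(1+k1*(s**2).sum(1))[:,None]; return s@K[:2,:2].T+K[:2,2]
def grab(name,fn=None):
    c=cam(name); p,d=env.read_camera(name)
    if fn: cv2.imwrite("pics/"+fn,p[:,:,::-1]); np.savez("pics/"+fn[:-4]+".npz",p=p,d=d,K=c[0],k1=c[1],T=c[2])
    return c,p,d
def load(fn):
    z=np.load("pics/"+fn+".npz"); return (z["K"],float(z["k1"]),z["T"]),z["p"],z["d"]
E
python3 - <<'E'
from h import *
for n in("scene","top"): 
    c,p,d=grab(n,n+"0.png"); print(n,c[2].round(3).tolist(),c[1])
a=cv2.imread("pics/scene0.png");b=cv2.imread("pics/top0.png")
o=env.get_obs();print(o)
E
```

```text
scene [[-0.459, 0.674, -0.578, 1.075], [0.888, 0.353, -0.294, 0.16], [0.005, -0.649, -0.761, 0.838], [0.0, 0.0, 0.0, 1.0]] -0.0741560259227835
top [[0.003, -0.994, 0.108, 0.395], [-1.0, -0.004, -0.008, -0.115], [0.008, -0.108, -0.994, 1.107], [0.0, 0.0, 0.0, 1.0]] 0.025027340798974302
{'time_s': 0.1, 'qpos': array([-68.23167037,  18.43526821,  -4.01622627,  83.16710778,
         1.29799143,  78.54024274,  -3.26089187]), 'joint_velocities': array([-0.02152357, -0.1146766 ,  0.01695921, -0.18943755, -0.02856831,
        0.02666546,  0.0011341 ]), 'effort': array([-1.01654445e-03, -4.92573524e+01, -4.06236621e-01, -3.13400531e+01,
       -6.40669232e-02,  3.94377764e-02,  6.64646245e-05]), 'tool_pos': array([0.2324035 , 0.6065141 , 0.22157287]), 'tool_rot': array([-1.79902781e+02,  8.08589713e-03,  1.59041618e+02]), 'force': array([ 0.79581953, -0.13141776,  0.00091648]), 'wrist_torque': array([-0.03076514, -0.05399857, -0.02981796]), 'grasp_force': 0.0, 'grip_width': 0.08675337847906212}
```

View pics/top0.png

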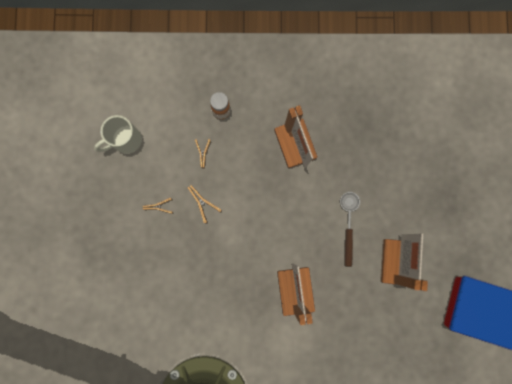

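View pics/scene0.png

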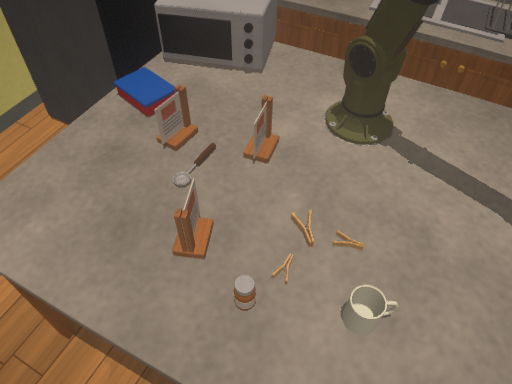

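Top view: the clip candidates are at (203,153), (158,207) and (205,203). The last is the largest. The stands are at (296,140), (297,295) and (405,262). The base is at about (203,384), so (296,140) is farthest. The mug is at (116,130), the jar at (219,103) and the spoon at (349,230). Next is one enlarged crop to confirm.

Run:
```python
from h import *
c,p,d=load("top0")
a=cv2.resize(p[90:230,130:330],None,fx=4,fy=4,interpolation=cv2.INTER_CUBIC)
cv2.imwrite("pics/crop0.png",a[:,:,::-1])
hsv=cv2.cvtColor(p,cv2.COLOR_RGB2HSV)
for px in[(205,203),(203,153),(285,145),(298,295)]: print(px,hsv[px[1]-3:px[1]+4,px[0]-3:px[0]+4].reshape(-1,3).max(0))
m=cv2.inRange(hsv,(5,75,80),(30,255,255)); m[:60]=0
n,l,s,ce=cv2.connectedComponentsWithStats(m)
for i in range(1,n):
    if s[i,4]>25:
        w=onz(c,[ce[i]],0.012)[0]; print(i,s[i].tolist(),ce[i].round(1),w.round(3),np.hypot(*w[:2]).round(3))
for n_,px in dict(mug=(116,130),jar=(219,103),spoon=(349,230)).items(): print(n_,onz(c,[px],0.05).round(3))
```

```text
(205, 203) [ 23 122 191]
(203, 153) [ 21 119 185]
(285, 145) [ 13 156 160]
(298, 295) [ 16 146 173]
1 [211, 103, 19, 12, 86] [221.2 110.3] [ 0.732 -0.036  0.012] 0.733
2 [274, 105, 44, 63, 1058] [293.1 139.4] [ 0.656 -0.223  0.012] 0.693
6 [297, 129, 11, 25, 92] [302.2 141.2] [ 0.651 -0.247  0.012] 0.696
7 [195, 139, 16, 29, 163] [202.5 152.5] [0.62  0.011 0.012] 0.62
8 [188, 185, 34, 39, 259] [201.4 202.2] [0.491 0.012 0.012] 0.491
9 [142, 198, 31, 16, 166] [157.6 206. ] [0.481 0.123 0.012] 0.496
11 [349, 229, 4, 25, 40] [350.9 241.3] [ 0.393 -0.368  0.012] 0.539
12 [381, 239, 21, 46, 787] [390.5 260.5] [ 0.346 -0.466  0.012] 0.581
13 [410, 242, 9, 28, 200] [414.3 255. ] [ 0.36  -0.526  0.012] 0.638
16 [277, 267, 38, 59, 1403] [296.1 294.1] [ 0.262 -0.228  0.012] 0.348
17 [296, 274, 5, 27, 48] [298.1 286.6] [ 0.28  -0.233  0.012] 0.365
22 [411, 279, 17, 13, 159] [420.4 285. ] [ 0.286 -0.539  0.012] 0.61
33 [176, 357, 68, 27, 690] [206.9 367.4] [ 0.087 -0.009  0.012] 0.087
mug [[0.668 0.223 0.05 ]]
jar [[ 0.739 -0.033  0.05 ]]
spoon [[ 0.421 -0.355  0.05 ]]
```

View pics/crop0.png

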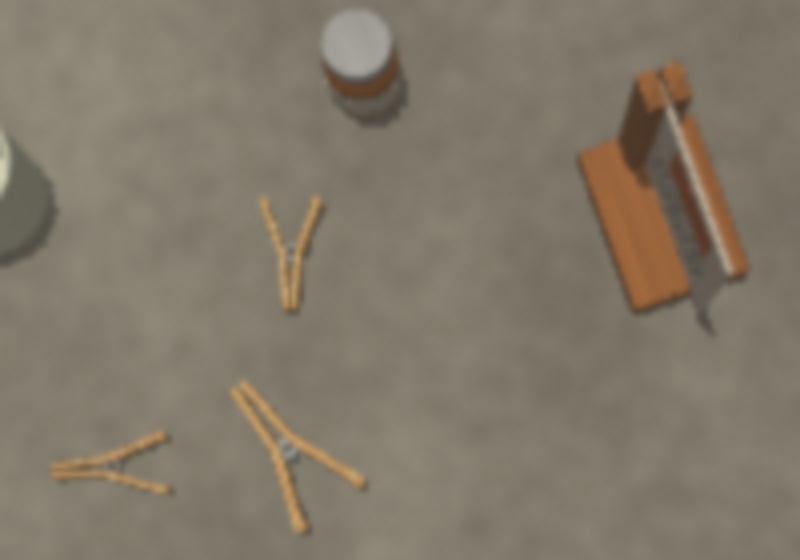

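The crop confirms it. The large clip has jaw tips at px (190,186), its hinge at (202,202) and handle ends at (205,222) and (220.7,210.7). The target stand has its post at about (295,112) and the card's free edge at about (312,157).

Run:
```python
from h import *
c,p,d=load("top0")
tips=onz(c,[(190,186.2)],.024)[0]; h=onz(c,[(205.2,221.5),(220.2,210.7)],.024); hi=onz(c,[(201.7,202)],.024)[0]
print("clip tip",tips.round(3),"handles",h.round(3).tolist(),"hinge",hi.round(3), "spread",np.linalg.norm(h[0]-h[1]).round(3))
mid=h.mean(0); v=tips-mid; print("ang",np.degrees(np.arctan2(v[1],v[0])).round(1),"len",np.linalg.norm(v).round(3),"mid",mid.round(3))
t=onz(c,[(297,118),(312.3,157.3)],.152); v=t[0]-t[1]; print("card top",t.round(3).tolist(),"ang",np.degrees(np.arctan2(v[1],v[0])).round(1),np.linalg.norm(v))
# via scene cam: find bright card pixels by depth
for n in("top0","scene0"):
    c,p,d=load(n); ii=np.argwhere(d>0); P=depthpt(c,ii[:,::-1],d[d>0])
    k=(P[:,2]>.06)&(P[:,2]<.148)&(np.hypot(P[:,0]-.62,P[:,1]+.23)<.13); Q=P[k]; print(n,k.sum(),Q.min(0).round(3),Q.max(0).round(3))
    if k.sum()>20:
        u,s,vt=np.linalg.svd(Q[:,:2]-Q[:,:2].mean(0)); print(Q.mean(0).round(3),np.degrees(np.arctan2(vt[0][1],vt[0][0])).round(1))
        e=np.array([np.cos(np.radians(19)),np.sin(np.radians(19))]); s=Q[:,:2]@e; print(np.percentile(s,[0,1,50,99,100]).round(3))
```

```text
clip tip [0.531 0.04  0.024] handles [[0.441, 0.0, 0.024], [0.469, -0.037, 0.024]] hinge [0.491 0.01  0.024] spread 0.046
ang 37.8 len 0.095 mid [ 0.455 -0.019  0.024]
card top [[0.672, -0.219, 0.152], [0.581, -0.252, 0.152]] ang 20.5 0.09669289187907351
top0 413 [ 0.579 -0.253  0.06 ] [ 0.691 -0.198  0.148]
[ 0.64  -0.227  0.107] -156.4
[0.466 0.466 0.534 0.587 0.589]
scene0 615 [ 0.579 -0.253  0.06 ] [ 0.702 -0.199  0.148]
[ 0.657 -0.224  0.107] 20.1
[0.465 0.467 0.574 0.59  0.591]
```

Request:
drive_tool:
  moves: [-1.1, -0.7, 0, 1, 75, -2.2, -1.4, 0, 2, 75, -3.4, -2.2, 0, 3, 75, -4.5, -2.9, 0, 4, 75, -5.7, -3.6, 0, 5, 75]
  squeeze: 15

```text
time_s: 0.72
tool_pos: [0.3944, 0.3894, 0.2223]
tool_rot: [-180.0, -0.0, 108.7]
force: [0.3, 0.2, -0.1]
grip_width: 0.0757
grasp_force: 0.0
```

Request:
drive_tool:
  moves: [-1.45, -0.2, 0, 1, 75, -2.9, -0.4, 0, 2, 75, -4.3, -0.5, 0, 3, 75, -5.8, -0.7, 0, 4, 75, -7.2, -0.9, 0, 5, 75]

```text
time_s: 1.35
tool_pos: [0.4538, 0.1048, 0.2224]
tool_rot: [-180.0, -0.0, 58.7]
force: [0.1, -0.6, 0.4]
grip_width: 0.0749
grasp_force: 0.0
```

Request:
drive_tool:
  moves: [-0.9, 0.5, 0.3, 0.7, 75, -1.8, 1.1, 0.6, 1.4, 75, -2.6, 1.6, 1, 2.1, 75, -2.6, 1.6, 1, 2.1, 75]

```text
time_s: 1.85
tool_pos: [0.454, -0.0184, 0.1813]
tool_rot: [-179.9, 0.1, 37.7]
force: [-1.5, 1.0, 0.4]
grip_width: 0.075
grasp_force: 0.0
```

Run:
```python
from h import *
c,p,d=grab("wrist","w1.png"); o=env.get_obs(); print(o["tool_pos"],o["tool_rot"],c[2].round(3).tolist())
```

```text
[ 0.45458571 -0.01618659  0.18194106] [-1.79938976e+02  4.81948096e-02  3.79036749e+01] [[0.612, -0.759, -0.223, 0.515], [-0.791, -0.587, -0.172, 0.029], [-0.001, 0.282, -0.959, 0.343], [0.0, 0.0, 0.0, 1.0]]
```

View pics/w1.png

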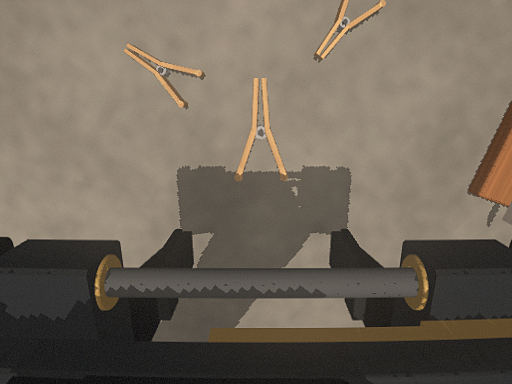

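The wrist view shows the big clip well lined up: tips at (260,79), hinge at (261,131), handle ends at (238,177) and (286,177).

Run:
```python
from h import *
c,p,d=load("w1")
P=onz(c,[(260,79),(261,131),(238.5,177),(285.5,177)],.024); print(P.round(4).tolist())
mid=P[2:].mean(0); v=P[0]-mid; a=np.arctan2(v[1],v[0]); w=P[2]-P[3]; print("ang",np.degrees(a),"perp",np.degrees(np.arctan2(w[1],w[0]))-90,"len",np.linalg.norm(v),"spread",np.linalg.norm(w))
o=env.get_obs(); Rm=rot(o["tool_rot"])
for P0 in(P[0]-.097*v/np.linalg.norm(v), mid, P[1]-.047*v/np.linalg.norm(v)): print(P0.round(4),((P0-o["tool_pos"])@Rm).round(4))
print(d[130,261],depthpt(c,[(238,175)],[d[175,238]]))
```

```text
[[0.53, 0.0419, 0.024], [0.4926, 0.0118, 0.024], [0.4426, 0.0018, 0.024], [0.4715, -0.0357, 0.024]]
ang 38.88095578345974 perp 37.70717385816285 len 0.09369419455372976 spread 0.047314657886806125
[ 0.4545 -0.019   0.024 ] [-0.0017  0.0023  0.1579]
[ 0.4571 -0.0169  0.024 ] [0.0016 0.0023 0.1579]
[ 0.456  -0.0177  0.024 ] [0.0003 0.0023 0.1579]
0.31343707 [[0.44373563 0.00332213 0.02305412]]
```

Request:
drive_tool:
  moves: [0, 0, 1.4, 0, 75, 0.03, 0.03, 2.8, 0, 75, 0.03, 0.03, 3.8, 0, 75, 0.03, 0.03, 4.25, 0, 75, 0.03, 0.03, 4.25, 0, 75]

```text
time_s: 2.52
tool_pos: [0.4558, -0.0142, 0.0114]
tool_rot: [-179.9, 0.2, 38.2]
force: [0.2, -0.4, 0.4]
grip_width: 0.0749
grasp_force: 0.0
```

Run:
```python
from h import *
c,p,d=grab("wrist","w2.png"); o=env.get_obs(); print(o["tool_pos"],o["tool_rot"],o["force"])
```

```text
[ 0.45691994 -0.01427425  0.01251102] [-1.79977537e+02  4.17841912e-02  3.81707268e+01] [ 0.62250482 -0.94324315 -0.23273402]
```

View pics/w2.png

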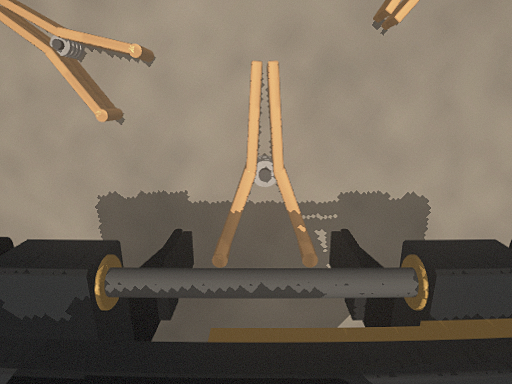

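Handle ends are at (220,259) and (310,259), between the fingers, and the hinge is at (265,174).

Run:
```python
from h import *
c,p,d=load("w2"); o=env.get_obs(); Rm=rot(o["tool_rot"])
P=onz(c,[(262.5,62),(276,62),(265,174),(220,259.5),(310,259.5)],.024)
print(((P-o["tool_pos"])@Rm).round(4))
```

```text
[[ 0.0928 -0.0003 -0.0116]
 [ 0.0928  0.0055 -0.0116]
 [ 0.0434  0.001  -0.0115]
 [-0.0011 -0.0218 -0.0115]
 [-0.0011  0.0241 -0.0115]]
```

Request:
drive_tool:
  moves: [-0.1, 0.03, 0.1, 0, 70, -0.1, 0.03, 0.2, 0, 62, -0.1, 0.03, 0.2, 0, 56, -0.1, 0.03, 0.2, 0, 52, -0.1, 0.03, 0.2, 0, 48]

```text
time_s: 3.2
tool_pos: [0.4547, -0.0187, 0.0048]
tool_rot: [180.0, -0.0, 38.0]
force: [-0.5, -0.2, 1.8]
grip_width: 0.0501
grasp_force: 3.7
```

Request:
drive_tool:
  moves: [0, 0, 0, 0, 44, 0, 0, 0, 0, 40, 0, 0, 0, 0, 36, 0, 0, 0, 0, 32, 0, 0, 0, 0, 30]

```text
time_s: 3.82
tool_pos: [0.4548, -0.0187, 0.0047]
tool_rot: [180.0, -0.0, 38.0]
force: [-1.8, 0.1, 3.6]
grip_width: 0.0313
grasp_force: 7.3
```

Request:
drive_tool:
  moves: [0, 0, 0, 0, 30, 0, 0, 0, 0, 30]

```text
time_s: 4.08
tool_pos: [0.4547, -0.0187, 0.0047]
tool_rot: [180.0, -0.0, 38.0]
force: [-1.1, -0.4, 4.3]
grip_width: 0.0302
grasp_force: 7.7
```

Run:
```python
from h import *
c,p,d=grab("wrist","w3.png"); o=env.get_obs(); print(o["tool_pos"],o["tool_rot"],o["force"],o["grip_width"],o["grasp_force"])
```

```text
[ 0.45473981 -0.01869946  0.00471341] [ 1.79992075e+02 -2.18268621e-02  3.80426070e+01] [-1.67668653 -1.22774199  4.96522701] 0.030329024705986214 7.766589671373367
```

View pics/w3.png

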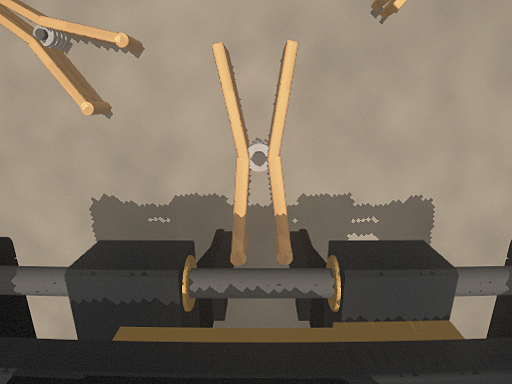

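The jaws gape: tips at (220,43) and (291,42), hinge at (259,156), handle ends at (238,258) and (284,258) between the pads. Lifting straight up.

Request:
drive_tool:
  moves: [0, 0, -0.2, 0, 30, 0, 0, -0.6, 0, 30, 0, 0, -1.2, 0, 30, 0, 0, -1.8, 0, 30, 0, 0, -2.4, 0, 30]

```text
time_s: 4.75
tool_pos: [0.4546, -0.0188, 0.1022]
tool_rot: [180.0, -0.1, 38.0]
force: [0.9, 0.8, -0.1]
grip_width: 0.03
grasp_force: 6.5
```

Run:
```python
from h import *
o=env.get_obs(); c3,_,_=load("w3")
c,p,d=grab("wrist","w4.png"); print(o["tool_pos"],o["tool_rot"],o["force"],o["grip_width"],o["grasp_force"])
q=np.load("pics/w3.npz")["p"]
hsv=cv2.cvtColor(p,cv2.COLOR_RGB2HSV); m=cv2.inRange(hsv,(8,70,90),(28,255,255)); m[265:]=0
n,l,s,ce=cv2.connectedComponentsWithStats(m)
for i in range(1,n):
    if s[i,4]>200: print(s[i],ce[i])
# depth of jaws, hinge, handles
Rm=rot(o["tool_rot"])
ii=np.argwhere((m>0)&(d>0)); P=depthpt(c,ii[:,::-1],d[ii[:,0],ii[:,1]]); L=(P-o["tool_pos"])@Rm
k=(np.abs(L[:,1])<.04)&(L[:,2]>-.03)&(L[:,2]<.03)
for a,b in[(0,.02),(.02,.04),(.04,.06),(.06,.08),(.08,.11)]:
    j=k&(L[:,0]>=a)&(L[:,0]<b); print(a,j.sum(),np.percentile(L[j,2],[5,50]).round(4),L[j,1].min().round(4),L[j,1].max().round(4),L[j,0].max().round(4)) if j.sum() else 0
cv2.imwrite("pics/w4.png",np.hstack([p[:300,100:400]])[:,:,::-1])
```

```text
[ 0.45457205 -0.01875015  0.10220697] [ 1.79983812e+02 -5.34800875e-02  3.80314579e+01] [ 0.91103166  0.83489576 -0.1386354 ] 0.03002622396088992 6.472465395927429
[330   0  61  50 855] [353.80818713  22.03040936]
[  78   24  109   86 1856] [130.25377155  62.25592672]
[ 267   40   31  225 3132] [280.68710089 152.94157088]
[ 212   42   39  223 3347] [235.65282342 153.3409023 ]
0 1113 [-0.0201 -0.019 ] -0.0158 0.0149 0.02
0.02 1089 [-0.0199 -0.0189] -0.0134 0.0127 0.04
0.04 1154 [-0.0198 -0.0187] -0.0121 0.0099 0.06
0.06 1299 [-0.0196 -0.0184] -0.0161 0.0115 0.08
0.08 1517 [-0.0193 -0.0182] -0.0204 0.0148 0.1019
```

View pics/w4.png

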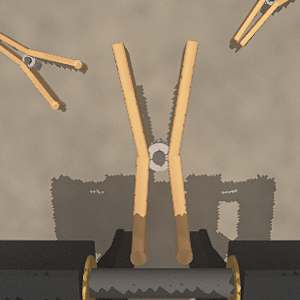

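The clip is held level, dropping less than 1 mm over its length. Now to a standoff in front of the card edge.

Request:
drive_tool:
  moves: [-0.3, 0.3, 0, 0, 30, -0.8, 0.9, 0, 0, 30, -1.3, 1.5, 0, 0, 30, -1.9, 2.1, 0, 0, 30, -2.4, 2.7, 0, 0, 30]

```text
time_s: 5.42
tool_pos: [0.4437, -0.1652, 0.0995]
tool_rot: [-179.9, 0.1, 38.0]
force: [-0.4, -0.0, -1.8]
grip_width: 0.0302
grasp_force: 6.4
```

Request:
drive_tool:
  moves: [-0.6, 0.6, 0.1, 0.4, 30, -1.2, 1.3, 0.2, 0.8, 30, -1.8, 1.9, 0.3, 1.3, 30, -2.2, 2.4, 0.4, 1.7, 30, -2.4, 2.65, 0.48, 1.9, 30]

```text
time_s: 6.05
tool_pos: [0.4332, -0.3077, 0.0804]
tool_rot: [-180.0, 0.1, 18.8]
force: [-1.0, 1.4, -0.5]
grip_width: 0.0298
grasp_force: 6.4
```

Request:
drive_tool:
  moves: [0, 0, 0, 0, 30, 0, 0, 0, 0, 30]

```text
time_s: 6.3
tool_pos: [0.4352, -0.3045, 0.081]
tool_rot: [-179.9, 0.0, 19.1]
force: [0.3, 0.1, -0.1]
grip_width: 0.0304
grasp_force: 6.4
```

Run:
```python
from h import *
o=env.get_obs(); c,p,d=grab("wrist","w5.png"); print(o["tool_pos"],o["tool_rot"],o["force"],o["grip_width"],o["grasp_force"])
Rm=rot(o["tool_rot"]); T=o["tool_pos"]
ii=np.argwhere(d>0); P=depthpt(c,ii[:,::-1],d[d>0]); L=(P-T)@Rm
for nm,cc in(("wrist",None),("top","t5.png"),("scene","s5.png")):
    if cc: c2,p2,d2=grab(nm,cc); jj=np.argwhere(d2>0); Q=depthpt(c2,jj[:,::-1],d2[d2>0])
    else: Q=P
    k=(Q[:,2]>.05)&(Q[:,2]<.155)&(np.hypot(Q[:,0]-.62,Q[:,1]+.236)<.075)&(Q[:,0]>.56); C=Q[k]
    if len(C)<20: print(nm,"none"); continue
    u,s,vt=np.linalg.svd(C[:,:2]-C[:,:2].mean(0)); e=vt[0]*np.sign(vt[0][0]); s=C[:,:2]@e
    i=s.argmin(); f=s<np.percentile(s,10)
    print(nm,k.sum(),"dir",np.degrees(np.arctan2(e[1],e[0])).round(2),"edge",(C[:,:2].mean(0)+e*(np.percentile(s,1)-s.mean())).round(4),"z",C[:,2].min().round(3),C[:,2].max().round(3))
```

```text
[ 0.43517215 -0.30447268  0.08103936] [-1.79932339e+02  9.47860052e-03  1.91449204e+01] [ 0.269816    0.13160386 -0.14329739] 0.03044260608420699 6.442738026380539
wrist none
top 524 dir 22.69 edge [ 0.5803 -0.2526] z 0.05 0.155
scene 458 dir 24.32 edge [ 0.581 -0.255] z 0.051 0.155
```

View pics/w5.png

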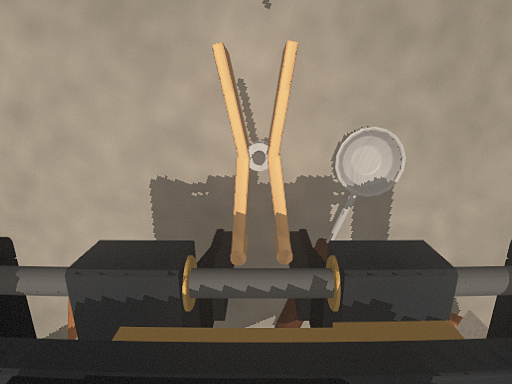

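Wrist view: jaw tips at (220,43) and (291,41), clip unchanged in the fingers. The spoon is on the counter well below, and the card is still just out of view. Fitting the card face from the saved top and scene views.

Run:
```python
from h import *
E=np.array([.580,-.253])
for n in("t5","s5"):
    c,p,d=load(n); Q=depthpt(c,np.argwhere(d>0)[:,::-1],d[d>0]); C=Q[(Q[:,2]>.05)&(Q[:,2]<.156)]
    a=np.radians(20.5)
    for _ in range(5):
        e=np.array([np.cos(a),np.sin(a)]); nrm=np.array([-e[1],e[0]])
        L=np.c_[(C[:,:2]-E)@e,(C[:,:2]-E)@nrm]
        j=(L[:,0]>-.012)&(L[:,0]<.075)&(abs(L[:,1])<.01); b=np.polyfit(L[j,0],L[j,1],1); a+=np.arctan(b[0])
    top=C[j]; s=L[j,0]
    print(n,j.sum(),"ang",np.degrees(a).round(2),"off",b[1].round(4),"res",np.std(L[j,1]-np.polyval(b,s)).round(4),"smin",np.sort(s)[:8].round(4))
    o=.0
    # jaws in this view
    K=(Q[:,2]>.08)&(Q[:,2]<.11)&(np.hypot(Q[:,0]-.52,Q[:,1]+.275)<.03); print("jaw pts",K.sum(), ((Q[K][:,:2]-E)@np.c_[e,nrm]).max(0).round(4) if K.sum() else "", ((Q[K][:,:2]-E)@np.c_[e,nrm]).min(0).round(4) if K.sum() else "")
```

```text
t5 302 ang 19.85 off 0.0021 res 0.0007 smin [-0.0002 -0.0001  0.0002  0.0002  0.0002  0.0004  0.0005  0.0005]
jaw pts 123 [-0.0514  0.0202] [-0.0938 -0.0148]
s5 339 ang 19.56 off 0.0004 res 0.0006 smin [-0.0021 -0.0011 -0.0004 -0.0001 -0.0001  0.0003  0.0003  0.0004]
jaw pts 104 [-0.0498  0.0181] [-0.0935 -0.0172]
```

Request:
drive_tool:
  moves: [0.2, 0, 0, 0, 30, 0.5, 0, 0, 0, 30, 0.7, 0, 0, 0, 30, 0.7, 0, 0, 0, 30]

```text
time_s: 6.95
tool_pos: [0.4626, -0.2959, 0.0812]
tool_rot: [180.0, 0.0, 19.1]
force: [0.2, 0.1, -0.3]
grip_width: 0.03
grasp_force: 6.4
```

Run:
```python
from h import *
o=env.get_obs(); c,p,d=grab("wrist","w6.png"); print(o["tool_pos"],o["tool_rot"],o["force"],o["grip_width"],o["grasp_force"])
```

```text
[ 0.46256575 -0.2959185   0.08123501] [1.79988812e+02 1.78378002e-02 1.91345005e+01] [ 0.18231823  0.12141428 -0.29249594] 0.030007873951820817 6.440878584980965
```

View pics/w6.png

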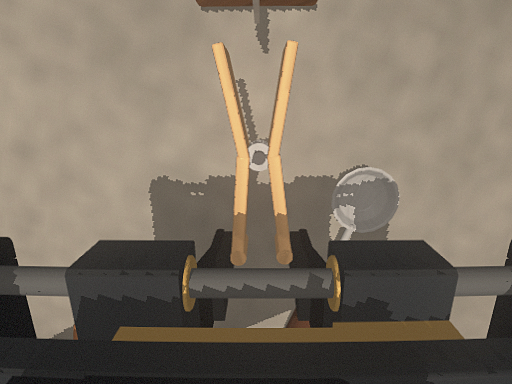

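Wrist view: tips at (220,43) and (291,41), so the gap's middle is at column 255.5. The card edge and its shadow come in at the top at about column 256, between the jaws. The card's direction is 19.7° and the clip axis is about 20.4°. I'll turn slightly and advance partway.

Request:
drive_tool:
  moves: [0, 0, 0, 0.07, 30, 0.2, 0, 0, 0.07, 30, 0.45, 0, 0, 0.07, 30, 0.65, 0, 0, 0.07, 30, 0.75, 0, 0, 0.07, 30]

```text
time_s: 7.62
tool_pos: [0.4908, -0.2862, 0.0813]
tool_rot: [180.0, 0.0, 18.4]
force: [-0.8, 0.1, -0.8]
grip_width: 0.0304
grasp_force: 6.4
```

Request:
drive_tool:
  moves: [0, 0, 0, 0, 30, 0, 0, 0, 0, 30]

```text
time_s: 7.88
tool_pos: [0.4897, -0.2868, 0.0813]
tool_rot: [-180.0, 0.0, 18.3]
force: [0.9, -0.1, -0.8]
grip_width: 0.0302
grasp_force: 6.4
```

```bash
cat > rel.py <<'E'
from h import *
import sys
t=sys.argv[1]
o=env.get_obs(); c,p,d=grab("wrist","w"+t+".png"); print(o["time_s"],o["tool_pos"].round(4),o["tool_rot"].round(2),o["force"].round(2),o["grip_width"],o["grasp_force"])
Rm=rot(o["tool_rot"]); T=o["tool_pos"]
a=np.radians(19.7); e=np.array([np.cos(a),np.sin(a)]); nrm=np.array([-e[1],e[0]]); E=np.array([.580,-.253])
for nm in("top","scene"):
    c2,p2,d2=grab(nm,nm[0]+t+".png"); Q=depthpt(c2,np.argwhere(d2>0)[:,::-1],d2[d2>0])
    L=np.c_[(Q[:,:2]-E)@e,(Q[:,:2]-E)@nrm]
    card=(L[:,0]>-.012)&(L[:,0]<.075)&(abs(L[:,1])<.008)&(Q[:,2]>.115)&(Q[:,2]<.156)
    jaw=(L[:,0]>-.04)&(L[:,0]<.035)&(abs(L[:,1])<.03)&(Q[:,2]>.075)&(Q[:,2]<.105)&(abs(L[:,1])>.006)
    f=L[card,1]; J=L[jaw]
    print(nm,card.sum(),"card face",np.median(f).round(4),"smin",np.sort(L[card,0])[:4].round(4))
    for sg in(1,-1):
        q=J[J[:,1]*sg>0]
        if len(q): print("  jaw",sg,len(q),"tip s",np.sort(q[:,0])[-4:].round(4),"lat",(np.sort(q[:,1]*sg)*sg)[[0,-1]].round(4))
x=[cv2.resize(p[:200,156:356],(400,400),interpolation=cv2.INTER_CUBIC)]
px=proj(c2,[[*E,.09]])[0].astype(int); x0,y0=px[0]-40,px[1]-40
x.append(cv2.resize(p2[y0:y0+80,x0:x0+80],(400,400),interpolation=cv2.INTER_CUBIC))
cv2.imwrite("pics/v"+t+".png",np.hstack(x)[:,:,::-1])
E
python3 rel.py 7
```

```text
7.875 [ 0.4897 -0.2868  0.0813] [-1.7999e+02  1.0000e-02  1.8320e+01] [ 0.91 -0.08 -0.76] 0.030152773344611 6.442631632089615
top 146 card face 0.0023 smin [0.0004 0.0004 0.0006 0.0007]
  jaw 1 69 tip s [0.0022 0.0027 0.0032 0.0041] lat [0.0062 0.0169]
  jaw -1 69 tip s [0.0035 0.0042 0.0044 0.005 ] lat [-0.0063 -0.0186]
scene 155 card face 0.0003 smin [-0.001  -0.0008 -0.0001  0.0022]
  jaw 1 46 tip s [0.004  0.0041 0.0045 0.0069] lat [0.0065 0.0148]
  jaw -1 18 tip s [-0.0309 -0.0298 -0.0274  0.0016] lat [-0.0076 -0.0201]
```

View pics/v7.png

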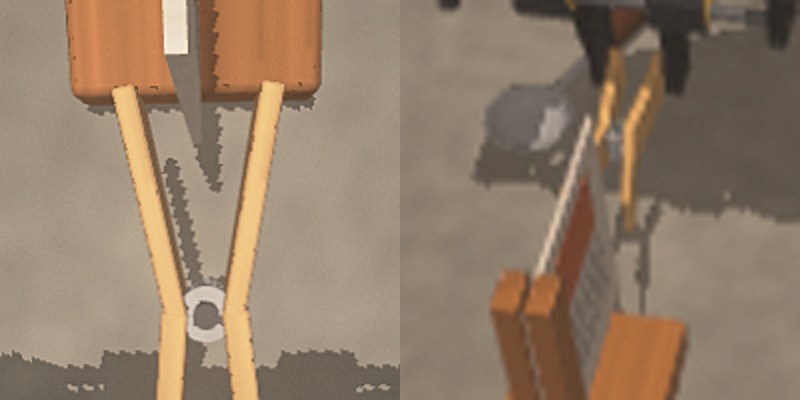

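Left, wrist crop: tips at (124,88) and (271,85), mid column 197. The card edge runs between them at about column 185 at jaw height, so the clip is about 2 mm too far right. Right, scene crop: one jaw on each side. The top and scene numbers agree (about 1.5–2 mm), so I'll shift left and go in.

Request:
drive_tool:
  moves: [0, -0.05, 0, 0, 30, 0.1, -0.05, 0, 0, 30, 0.25, -0.05, 0, 0, 30, 0.35, -0.05, 0, 0, 30, 0.42, -0.05, 0, 0, 30]

```text
time_s: 8.65
tool_pos: [0.5058, -0.2793, 0.0813]
tool_rot: [180.0, 0.0, 18.4]
force: [-0.2, -1.1, -0.4]
grip_width: 0.03
grasp_force: 6.4
```

Request:
drive_tool:
  moves: [0, 0, 0, 0, 30, 0, 0, 0, 0, 30, 0, 0, 0, 0, 30]

```text
time_s: 9.02
tool_pos: [0.5052, -0.2796, 0.0814]
tool_rot: [-180.0, -0.0, 18.3]
force: [0.5, -0.1, -1.1]
grip_width: 0.0297
grasp_force: 6.4
```

```bash
python3 rel.py 8
```

```text
9.025 [ 0.5052 -0.2796  0.0814] [-180.     -0.     18.33] [ 0.51 -0.09 -1.1 ] 0.029700776634421746 6.438519358634949
top 146 card face 0.0022 smin [-0.0002  0.0001  0.0001  0.0003]
  jaw 1 76 tip s [0.0205 0.0207 0.021  0.0216] lat [0.0063 0.0182]
  jaw -1 52 tip s [0.0198 0.0202 0.0207 0.022 ] lat [-0.006  -0.0168]
scene 154 card face 0.0003 smin [-0.0005  0.0001  0.0003  0.0005]
  jaw 1 73 tip s [0.0221 0.0222 0.0223 0.0239] lat [0.0068 0.0165]
  jaw -1 14 tip s [-0.0273 -0.0255 -0.023  -0.0228] lat [-0.0062 -0.0112]
```

View pics/v8.png

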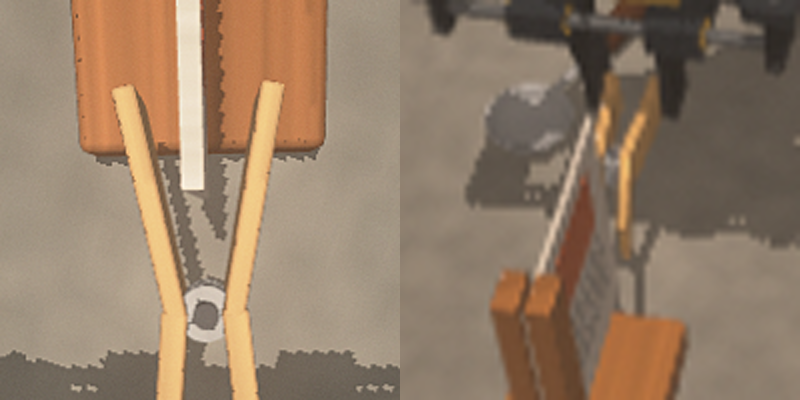

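Both views show the card centred between the open jaws: tips at crop (124,88) and (271,84), card edge at column 192. The tips reach about 21 mm past the edge, and the clip's mid height is about 88 mm. The card has not moved, so I'm handing in.

```bash
python3 -c "
from cell import env
print(env.sign_off())"
```

```text
the job is handed in; nothing more can be done
None
```

I handed the job in at about 9 s, with the arm still squeezing the large clip: one open jaw on each side of the far stand's card, reaching about 21 mm past the edge at about 88 mm up, tips roughly 27 mm apart, and no sign of touching the card or moving the stand.

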